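# Load the kiln shelf

## Task

Load the kiln shelf: stand each of the four unglazed terracotta pots upright in the middle of the clay biscuit that suits its foot, the narrowest pot on the smallest biscuit and so on in order of size up to the widest pot on the largest. Set each pot down gently, without dropping it, and leave the two white glazed pots where they stand.

Things in the scene. Friction and masses are not known exactly. Their poses are not given: they have to be found in the camera images.
- bud_vase: Unglazed terracotta bud vase: straight round body 36 mm across from the foot up to 50 mm, then a narrow neck (mouth 26 mm), 85 mm tall; narrowest foot. Grip it round the body below 50 mm. 0.08 to 0.25 kg. Origin: centre of the underside, z up. Starts upright on a fixed plywood board 12 mm thick (280 x 360 mm) on the left or right of the table, with all six pots, centres 95 mm apart or more.
- small_cup: Unglazed terracotta small cup: straight cylinder 46 mm across, 55 mm tall; second narrowest foot. 0.08 to 0.25 kg. Origin: centre of the underside, z up. Starts upright on a fixed plywood board 12 mm thick (280 x 360 mm) on the left or right of the table, with all six pots, centres 95 mm apart or more.
- tumbler: Unglazed terracotta tumbler: straight cylinder 56 mm across, 75 mm tall; second widest foot. 0.08 to 0.25 kg. Origin: centre of the underside, z up. Starts upright on a fixed plywood board 12 mm thick (280 x 360 mm) on the left or right of the table, with all six pots, centres 95 mm apart or more.
- planter: Unglazed terracotta squat planter: straight cylinder 68 mm across, 50 mm tall; widest foot. 0.08 to 0.25 kg. Origin: centre of the underside, z up. Starts upright on a fixed plywood board 12 mm thick (280 x 360 mm) on the left or right of the table, with all six pots, centres 95 mm apart or more.
- biscuit_xs: Pale cream clay disc 56 mm across, 8 mm thick, the smallest of four. Origin: centre of its underside; the flat top is 8 mm above that, 26 mm above the table. Fixed on a dark grey fixed kiln shelf (270 mm square, 18 mm thick). The four lie at the corners of a 125 mm square; in its middle stands a fixed round prop 28 mm across, 50 mm above the shelf.
- biscuit_s: Pale cream clay disc 72 mm across, 8 mm thick, the second smallest of four. Origin: centre of its underside; the flat top is 8 mm above that, 26 mm above the table. Fixed on a dark grey fixed kiln shelf (270 mm square, 18 mm thick). The four lie at the corners of a 125 mm square; in its middle stands a fixed round prop 28 mm across, 50 mm above the shelf.
- biscuit_m: Pale cream clay disc 90 mm across, 8 mm thick, the second largest of four. Origin: centre of its underside; the flat top is 8 mm above that, 26 mm above the table. Fixed on a dark grey fixed kiln shelf (270 mm square, 18 mm thick). The four lie at the corners of a 125 mm square; in its middle stands a fixed round prop 28 mm across, 50 mm above the shelf.
- biscuit_l: Pale cream clay disc 108 mm across, 8 mm thick, the largest of four. Origin: centre of its underside; the flat top is 8 mm above that, 26 mm above the table. Fixed on a dark grey fixed kiln shelf (270 mm square, 18 mm thick). The four lie at the corners of a 125 mm square; in its middle stands a fixed round prop 28 mm across, 50 mm above the shelf.
- white_cup: Glossy white glazed, already finished cup, blue inside: cylinder 48 mm across, 55 mm tall, standing loose among the terracotta pots on the ware board. Not to be moved. Origin: centre of its underside.
- white_tumbler: Glossy white glazed, already finished tumbler, blue inside: cylinder 56 mm across, 70 mm tall, standing loose among the terracotta pots on the ware board. Not to be moved. Origin: centre of its underside.
Things that resemble listed ones, but are neither listed nor needed, are in the scene too. Leave any yellow look-alike of the bud_vase alone.

How it is judged:
By the outcome, as a careful person would: the job done as asked, in the order asked, and still so for the second after the job is handed in, with the robot touching nothing.
It also fails if it takes over 109 s, if anything falls off the work surface, if the arm or the gripper's body presses on something with over 40 N, if the wrist force passes 120 N, or if a joint passes its speed limit or range.

## Robot

A 6-joint arm with a two-finger parallel gripper is mounted at the origin on the work surface. World frame = base frame: x ahead of the robot, y to its left, z up, the work surface at z = 0. Lengths are in m, angles in rad, forces in N, time in s.
With the tool pointing down it reaches from about 0.4 to 0.825 m from the base axis. Payload 7 kg.
Tool frame: the origin (TCP) lies at the very end of the fingers, on their centre line; the grasp point (between the pads) lies 19 mm behind it; z points along the fingers, y is the line along which they close (so a half turn about z gives the same grasp; the last joint's range is limited). The gripper opens to 88 mm and grips with 3 to 60 N. Pads are 19 mm wide; open, the fingers measure 130 mm over their backs; the gripper's body (78 mm by 193 mm) begins 47 mm behind the grasp point.
Start: joints at [1.564, 0.359, 0.012, 0, -1.224, -0.288], TCP at [0.196, 0.646, 0.227] pointing down, gripper open.
Joint ranges: [-3.07, 3.07], [-1.43, 2.12], [-1.02, 1.25], [-3.03, 1.67], [-3.05, -0], [-3.03, 3.03]. Speed limits (rad/s): [2.39, 2.39, 3.01, 3.14, 3.14, 3.14].

## Interface

Orientations are given as [roll, pitch, yaw] about the fixed x, y, z axes, in that order (R = Rz(yaw) Ry(pitch) Rx(roll)).
In Python, from station import arm gives the robot as it stands. The module is installed in compiled form; this text tells all that it offers.
- The arm moves only by the shell command python3 -m crank 'ROWS' [FORCE]. ROWS is JSON, a list of rows, each an object of numbers: "dx", "dy", "dz": the shift along the world's x, y, z in m; "twist": the turn about the world's z in degrees; "grip": the opening, from -1 (shut) to 1 (fully open). A call has exactly 5 rows; each row is the pose to reach, as a shift and turn from the pose commanded when the call began; what a row does not reach only later rows make up. A row lasts 1/12 s, in which the tool goes at most 41.7 mm and 7.16 degrees, less where a joint would pass 70% of its speed; a pose out of reach is approached as far as the arm can. A call with a gripper value outside its range is refused whole. The fingers move at their own pace and stop on an object; FORCE is the grip in N (left out, the last holds). Time passes only in rows, so rows that repeat a pose let the fingers close, or fill a call up. It gives the time, the measured TCP pose, the force, the opening and the grip force at its end, in the units of the state.
- arm.get_state(): the state, without advancing time (a new reading comes with each control period).
- arm.grab_frame(name): name is "side" or "top" or "wrist"; returns the picture (420x560x3 uint8, red, green, blue); there is no depth.
- arm.get_calibration(name): a dict with "fx", "fy", "cx", "cy" (pixels), "cam_to_world" (4x4, takes a point from camera to world coordinates); the wrist camera has in their place "tool_from_camera" (4x4, takes a point from camera to tool coordinates, whose origin is the TCP and whose axes are the flange's). Camera axes: x right, y down, z forward; pixel columns grow to the right and rows downward; lengths in m; the calibration is good to about 2 mm. A picture is of the moment at which its call begins: read the wrist's pose just before it. get_calibration takes no time and is no camera call.
- arm.job_done(): hands the job in; it is judged then, once.
The state is a dict: "t": time; "q": joint angles; "qd": joint speeds; "joint_efforts": joint torques, N m; "eef_pos": TCP position; "ee_rot": TCP orientation; "force": force on the tool from outside, world axes, zero at the start; "moment": the same for the moment, N m; "width": finger opening in m; "gripper_force": force on a finger pad.
Only numpy, scipy, OpenCV 4.12 (cv2) and the standard library are available. Lean on these libraries where they do the work, as an engineer would, in place of code of your own. Each camera call takes 0.05 s, during which the arm holds its last target. There are 200 camera calls.

## Working session

There is one attempt and no reset: what is moved stays moved. The work goes in short steps, Python scripts to look and compute and a shell command to move; the robot and the scene stay as the last step left them, time stands still between calls to the robot, and variables do not carry over. Pictures are saved under pics/ and viewed, at most 14 in all, crops included, and the job is handed in when it is done.

```bash
mkdir -p pics; python3 - <<'E'
from station import arm
import cv2,numpy as np
s=arm.get_state();print({k:np.round(v,3).tolist() for k,v in s.items()})
for n in("top","side"):
    im=arm.grab_frame(n);cv2.imwrite(f"pics/{n}0.png",im[:,:,::-1]);c=arm.get_calibration(n);print(n,{k:np.round(v,3).tolist() for k,v in c.items()})
print(arm.get_calibration("wrist"))
E
```

```text
{'t': 0.0, 'q': [1.564, 0.359, 0.011, -0.0, -1.224, -0.288], 'qd': [-0.001, -0.001, -0.001, 0.001, 0.001, 0.002], 'joint_efforts': [-0.001, -58.271, 29.306, 6.998, 0.007, -0.0], 'eef_pos': [0.196, 0.645, 0.226], 'ee_rot': [3.14, -0.0, -0.295], 'force': [-0.517, 0.036, 0.472], 'moment': [-0.041, 0.011, 0.016], 'gripper_force': 0.0, 'width': 0.088}
top {'fx': 419.544, 'fy': 419.544, 'cx': 274.449, 'cy': 214.754, 'cam_to_world': [[0.025, -0.997, 0.074, 0.443], [-0.999, -0.027, -0.023, -0.0], [0.025, -0.074, -0.997, 0.912], [0.0, 0.0, 0.0, 1.0]]}
side {'fx': 395.445, 'fy': 395.445, 'cx': 280.303, 'cy': 210.088, 'cam_to_world': [[0.628, -0.594, 0.504, 0.145], [-0.778, -0.47, 0.416, -0.335], [-0.01, -0.653, -0.757, 0.63], [0.0, 0.0, 0.0, 1.0]]}
{'fx': 308.4505324960637, 'fy': 308.4505324960637, 'cx': 277.9214094402346, 'cy': 207.72941317008204, 'tool_from_camera': array([[-3.83811172e-04, -9.67115002e-01, -2.54339192e-01,
         6.83296756e-02],
       [ 9.99999745e-01, -5.24272352e-04,  4.84473438e-04,
        -5.49299339e-04],
       [-6.01884537e-04, -2.54338941e-01,  9.67114957e-01,
        -1.58749989e-01],
       [ 0.00000000e+00,  0.00000000e+00,  0.00000000e+00,
         1.00000000e+00]])}
```

View pics/top0.png

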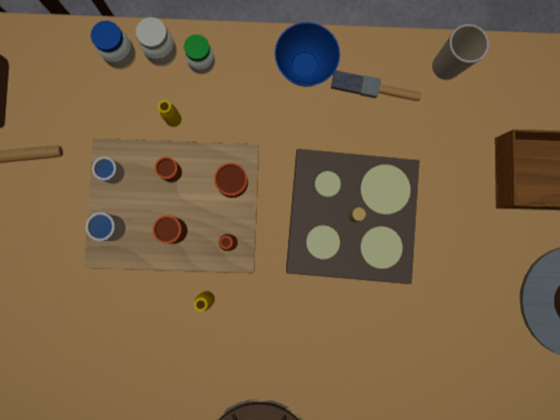

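View pics/side0.png

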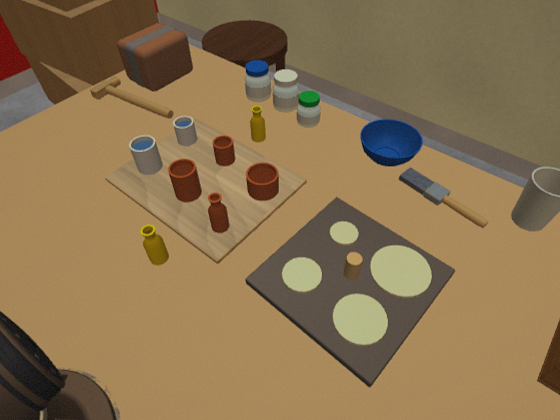

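Top view shows the terracotta pots: small_cup (167,168), planter (231,179), tumbler (168,229) and bud_vase (227,242). The white cup is at (104,169) and the white tumbler at (100,227). The yellow look-alikes are at (168,112) and (203,302). The biscuits are xs (328,184), s (323,242), m (381,247) and l (385,189), with the prop at (358,214). The side view agrees.

```bash
cat > h.py <<'E'
from station import arm
import cv2,numpy as np
from scipy.spatial.transform import Rotation as R
def cam(n,s=None):
    c=arm.get_calibration(n)
    if n!="wrist": return c,np.array(c["cam_to_world"])
    s=s or arm.get_state()
    T=np.eye(4);T[:3,:3]=R.from_euler("xyz",s["ee_rot"]).as_matrix();T[:3,3]=s["eef_pos"]
    return c,T@c["tool_from_camera"]
def ray(c,T,u,v,z):
    d=T[:3,:3]@[(u-c["cx"])/c["fx"],(v-c["cy"])/c["fy"],1]
    o=T[:3,3];return o+d*(z-o[2])/d[2]
def blobs(im,kind,amin=100):
    h,s,v=cv2.split(cv2.cvtColor(im,cv2.COLOR_RGB2HSV))
    if kind=="red": m=((h<9)|(h>174))&(s>150)&(v>40)
    else: m=(h>22)&(h<45)&(s>30)&(s<150)&(v>150)
    m=cv2.morphologyEx(m.astype(np.uint8),cv2.MORPH_CLOSE,np.ones((5,5)))
    cs=cv2.findContours(m,cv2.RETR_EXTERNAL,cv2.CHAIN_APPROX_NONE)[0]
    return [cv2.convexHull(c) for c in cs if cv2.contourArea(c)>amin]
def cen(c):
    m=cv2.moments(c);return m["m10"]/m["m00"],m["m01"]/m["m00"]
E
python3 - <<'E'
from h import *
for n in("top","side"):
    c,T=cam(n);im=cv2.imread(f"pics/{n}0.png")[:,:,::-1]
    for k in("red","pale"):
        for b in blobs(im,k):
            u,v=cen(b);print(n,k,round(u),round(v),cv2.contourArea(b),{z:ray(c,T,u,v,z)[:2].round(4).tolist() for z in ((.026,) if k=="pale" else (.037,.04,.05,.055))})
E
```

```text
top red 228 242 181.0 {0.037: [0.4496, 0.0752], 0.04: [0.4496, 0.075], 0.05: [0.4495, 0.0741], 0.055: [0.4495, 0.0737]}
top red 169 230 648.5 {0.037: [0.4723, 0.1968], 0.04: [0.4722, 0.1961], 0.05: [0.4719, 0.1939], 0.055: [0.4717, 0.1927]}
top red 231 180 775.5 {0.037: [0.5796, 0.0729], 0.04: [0.5791, 0.0726], 0.05: [0.5776, 0.0718], 0.055: [0.5768, 0.0714]}
top red 168 169 388.5 {0.037: [0.5987, 0.2051], 0.04: [0.5981, 0.2044], 0.05: [0.5964, 0.2021], 0.055: [0.5955, 0.2009]}
top pale 381 247 1175.5 {0.026: [0.4471, -0.2485]}
top pale 323 242 724.5 {0.026: [0.455, -0.1242]}
top pale 327 183 392.0 {0.026: [0.58, -0.1317]}
top pale 385 189 1686.5 {0.026: [0.5715, -0.2564]}
side red 217 214 511.0 {0.037: [0.4552, 0.0832], 0.04: [0.4536, 0.0811], 0.05: [0.4484, 0.0741], 0.055: [0.4458, 0.0705]}
side red 262 181 896.5 {0.037: [0.5788, 0.0721], 0.04: [0.5766, 0.0701], 0.05: [0.5693, 0.0632], 0.055: [0.5656, 0.0598]}
side red 185 180 920.5 {0.037: [0.4786, 0.2041], 0.04: [0.4769, 0.2014], 0.05: [0.4713, 0.1923], 0.055: [0.4685, 0.1877]}
side red 223 151 456.0 {0.037: [0.5986, 0.2056], 0.04: [0.5963, 0.2029], 0.05: [0.5887, 0.1938], 0.055: [0.5849, 0.1892]}
side red 11 53 1061.0 {0.037: [0.52, 1.0351], 0.04: [0.5181, 1.0281], 0.05: [0.5118, 1.005], 0.055: [0.5086, 0.9935]}
side pale 360 319 2126.0 {0.026: [0.4456, -0.251]}
side pale 302 274 1044.0 {0.026: [0.454, -0.1259]}
side pale 401 270 2365.5 {0.026: [0.5695, -0.2593]}
side pale 344 232 466.0 {0.026: [0.5786, -0.1335]}
side pale 285 75 212.0 {0.026: [0.9527, 0.3063]}
```

```bash
python3 -c "
import cv2
a=cv2.imread('pics/top0.png')[80:330,80:430];cv2.imwrite('pics/crop0.png',cv2.resize(a,None,fx=2.2,fy=2.2,interpolation=3))"
```

```text
(no output)
```

View pics/crop0.png

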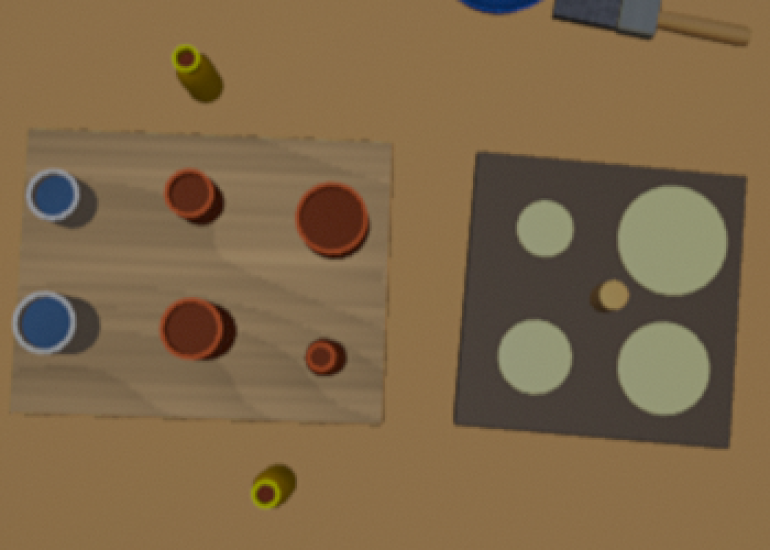

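The crop confirms the order. By foot, red narrow-necked bud_vase at (322,356) crop px, then small_cup (190,193), tumbler (192,328) and planter (332,218). The yellow ones, (187,58) and (265,493), are off the board and get left alone. I'll start over the vase.

```bash
python3 -m crank '[{"dx":0.016,"dy":-0.036,"twist":4},{"dx":0.032,"dy":-0.072,"twist":8},{"dx":0.048,"dy":-0.108,"twist":12},{"dx":0.064,"dy":-0.144,"twist":17},{"dx":0.08,"dy":-0.18,"twist":17}]' 20
python3 -m crank '[{"dx":0.016,"dy":-0.036},{"dx":0.032,"dy":-0.072},{"dx":0.048,"dy":-0.108},{"dx":0.064,"dy":-0.144},{"dx":0.08,"dy":-0.18}]'
python3 -m crank '[{"dx":0.016,"dy":-0.036},{"dx":0.032,"dy":-0.072},{"dx":0.048,"dy":-0.108},{"dx":0.07,"dy":-0.14},{"dx":0.09,"dy":-0.17}]'
python3 -m crank '[{},{},{},{},{}]'
python3 - <<'E'
from h import *
s=arm.get_state();im=arm.grab_frame("wrist");cv2.imwrite("pics/w1.png",im[:,:,::-1])
c,T=cam("wrist",s);print(s["eef_pos"],s["ee_rot"],s["t"])
for b in blobs(im,"red",600):
    u,v=cen(b);print(round(u),round(v),cv2.contourArea(b),{z:ray(c,T,u,v,z)[:2].round(4).tolist() for z in (.037,.04,.05,.055)})
E
```

```text
[0.1960276  0.64545048 0.22572827] [ 3.14011990e+00 -1.75249401e-04 -2.94872935e-01] 0.1invalid input at $[0]: expected keys dx, dy, dz, twist, grip
invalid input at $[0]: expected keys dx, dy, dz, twist, grip
invalid input at $[0]: expected keys dx, dy, dz, twist, grip
invalid input at $[0]: expected keys dx, dy, dz, twist, grip
```

View pics/w1.png

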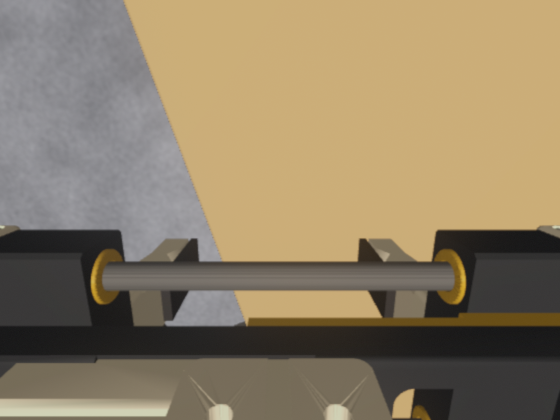

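The wrist picture was taken before any move: the rows need all five keys, so every call was refused. It shows the hand blocking everything below row 240, so the view is ahead of the tool (+x). I'll repeat the moves with full rows.

```bash
python3 -m crank '[{"dx":0.016,"dy":-0.036,"dz":0,"twist":4,"grip":1},{"dx":0.032,"dy":-0.072,"dz":0,"twist":8,"grip":1},{"dx":0.048,"dy":-0.108,"dz":0,"twist":12,"grip":1},{"dx":0.064,"dy":-0.144,"dz":0,"twist":17,"grip":1},{"dx":0.08,"dy":-0.18,"dz":0,"twist":17,"grip":1}]' 20
python3 -m crank '[{"dx":0.016,"dy":-0.036,"dz":0,"twist":0,"grip":1},{"dx":0.032,"dy":-0.072,"dz":0,"twist":0,"grip":1},{"dx":0.048,"dy":-0.108,"dz":0,"twist":0,"grip":1},{"dx":0.064,"dy":-0.144,"dz":0,"twist":0,"grip":1},{"dx":0.08,"dy":-0.18,"dz":0,"twist":0,"grip":1}]'
python3 -m crank '[{"dx":0.016,"dy":-0.036,"dz":0,"twist":0,"grip":1},{"dx":0.032,"dy":-0.072,"dz":0,"twist":0,"grip":1},{"dx":0.048,"dy":-0.108,"dz":0,"twist":0,"grip":1},{"dx":0.064,"dy":-0.144,"dz":0,"twist":0,"grip":1},{"dx":0.064,"dy":-0.144,"dz":0,"twist":0,"grip":1}]'
python3 - <<'E'
from h import *
s=arm.get_state();im=arm.grab_frame("wrist");cv2.imwrite("pics/w2.png",im[:,:,::-1])
c,T=cam("wrist",s);print(s["eef_pos"],s["ee_rot"],s["t"])
for b in blobs(im,"red",600):
    u,v=cen(b);print(round(u),round(v),cv2.contourArea(b),{z:ray(c,T,u,v,z)[:2].round(4).tolist() for z in (.037,.04,.05,.055)})
E
```

```text
t: 0.57
eef_pos: [0.2765, 0.4639, 0.2262]
ee_rot: [3.141, 0.0, 0.008]
force: [1.3, 0.5, 0.0]
width: 0.0878
gripper_force: 0.0
t: 0.98
eef_pos: [0.3563, 0.2839, 0.2266]
ee_rot: [-3.141, -0.0, 0.002]
force: [1.3, 0.1, 0.1]
width: 0.0877
gripper_force: 0.0
t: 1.4
eef_pos: [0.4211, 0.1367, 0.2265]
ee_rot: [3.141, 0.0, -0.003]
force: [-0.3, 0.4, -0.2]
width: 0.0876
gripper_force: 0.0
[0.42112565 0.13672141 0.22648961] [ 3.14066158e+00  3.79199589e-04 -3.01834397e-03] 1.4
```

View pics/w2.png

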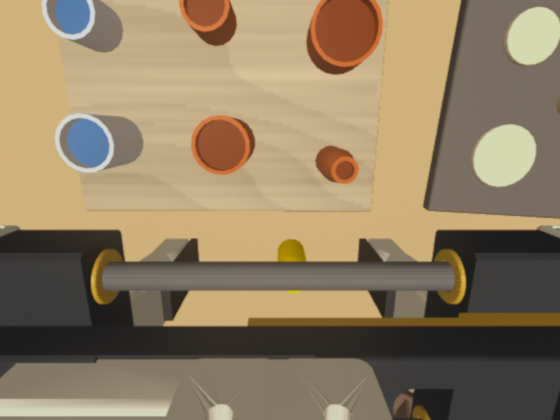

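The wrist view shows the tumbler at (220,145), vase (338,166), planter (346,30), small cup (205,10), and biscuit s (504,155). The red hue is brighter here, so I'm widening the mask.

```bash
sed -i 's/((h<9)|(h>174))&(s>150)/((h<12)|(h>174))\&(s>165)/' h.py; python3 - <<'E'
from h import *
s=arm.get_state();im=cv2.imread("pics/w2.png")[:,:,::-1]
c,T=cam("wrist",s)
for k in ("red","pale"):
  for b in blobs(im,k,400):
    u,v=cen(b);print(k,round(u),round(v),cv2.contourArea(b),{z:ray(c,T,u,v,z)[:2].round(4).tolist() for z in ((.026,) if k=="pale" else (.037,.04,.05,.055))})
E
```

```text
red 336 164 972.5 {0.037: [0.4482, 0.0738], 0.04: [0.4486, 0.0743], 0.05: [0.4498, 0.0762], 0.055: [0.4503, 0.0772]}
red 223 144 2434.0 {0.037: [0.4709, 0.1994], 0.04: [0.4711, 0.1988], 0.05: [0.4716, 0.1971], 0.055: [0.4719, 0.1962]}
red 343 33 4134.5 {0.037: [0.5806, 0.0726], 0.04: [0.5799, 0.0732], 0.05: [0.5772, 0.0751], 0.055: [0.5759, 0.076]}
red 211 18 1667.0 {0.037: [0.5948, 0.2058], 0.04: [0.5939, 0.2052], 0.05: [0.5909, 0.2033], 0.055: [0.5894, 0.2024]}
pale 78 409 2317.0 {0.026: [0.0936, 0.4304]}
pale 504 155 3040.5 {0.026: [0.4563, -0.1223]}
pale 534 36 2401.0 {0.026: [0.5806, -0.1305]}
```

```bash
python3 -m crank '[{"dx":0.014,"dy":-0.031,"dz":0,"twist":0,"grip":1},{"dx":0.028,"dy":-0.062,"dz":0,"twist":0,"grip":1},{"dx":0.028,"dy":-0.062,"dz":-0.035,"twist":0,"grip":1},{"dx":0.028,"dy":-0.062,"dz":-0.07,"twist":0,"grip":1},{"dx":0.028,"dy":-0.062,"dz":-0.1,"twist":0,"grip":1}]' 20
python3 -m crank '[{"dx":0,"dy":0,"dz":-0.03,"twist":0,"grip":1},{"dx":0,"dy":0,"dz":-0.06,"twist":0,"grip":1},{"dx":0,"dy":0,"dz":-0.08,"twist":0,"grip":1},{"dx":0,"dy":0,"dz":-0.091,"twist":0,"grip":1},{"dx":0,"dy":0,"dz":-0.091,"twist":0,"grip":1}]'
python3 -m crank '[{"dx":0,"dy":0,"dz":0,"twist":0,"grip":-1},{"dx":0,"dy":0,"dz":0,"twist":0,"grip":-1},{"dx":0,"dy":0,"dz":0,"twist":0,"grip":-1},{"dx":0,"dy":0,"dz":0,"twist":0,"grip":-1},{"dx":0,"dy":0,"dz":0,"twist":0,"grip":-1}]'
python3 -m crank '[{"dx":0,"dy":0,"dz":0,"twist":0,"grip":-1},{"dx":0,"dy":0,"dz":0,"twist":0,"grip":-1},{"dx":0,"dy":0,"dz":0,"twist":0,"grip":-1},{"dx":0,"dy":0,"dz":0,"twist":0,"grip":-1},{"dx":0,"dy":0,"dz":0,"twist":0,"grip":-1}]'
```

```text
t: 1.87
eef_pos: [0.4478, 0.0798, 0.1251]
ee_rot: [-3.141, -0.0, 0.001]
force: [-0.0, 0.1, -0.4]
width: 0.0877
gripper_force: 0.0
t: 2.28
eef_pos: [0.4464, 0.0796, 0.0331]
ee_rot: [3.139, 0.004, 0.002]
force: [0.8, -1.0, -0.4]
width: 0.0876
gripper_force: 0.0
t: 2.7
eef_pos: [0.4486, 0.0802, 0.0364]
ee_rot: [-3.141, -0.002, 0.002]
force: [-0.2, -0.1, 0.8]
width: 0.0598
gripper_force: 0.0
t: 3.12
eef_pos: [0.4481, 0.0797, 0.0357]
ee_rot: [3.141, 0.0, 0.002]
force: [-1.6, -1.0, 2.5]
width: 0.0355
gripper_force: 20.0
```

```bash
python3 -m crank '[{"dx":0,"dy":0,"dz":0.01,"twist":0,"grip":-1},{"dx":0,"dy":0,"dz":0.035,"twist":0,"grip":-1},{"dx":0,"dy":0,"dz":0.065,"twist":0,"grip":-1},{"dx":0.01,"dy":-0.016,"dz":0.095,"twist":0,"grip":-1},{"dx":0.026,"dy":-0.042,"dz":0.115,"twist":0,"grip":-1}]'
python3 -m crank '[{"dx":0.017,"dy":-0.028,"dz":0,"twist":0,"grip":-1},{"dx":0.036,"dy":-0.058,"dz":0,"twist":0,"grip":-1},{"dx":0.055,"dy":-0.088,"dz":0,"twist":0,"grip":-1},{"dx":0.074,"dy":-0.118,"dz":0,"twist":0,"grip":-1},{"dx":0.09,"dy":-0.145,"dz":0,"twist":0,"grip":-1}]'
python3 -m crank '[{"dx":0.01,"dy":-0.016,"dz":0,"twist":0,"grip":-1},{"dx":0.015,"dy":-0.025,"dz":-0.015,"twist":0,"grip":-1},{"dx":0.015,"dy":-0.025,"dz":-0.04,"twist":0,"grip":-1},{"dx":0.015,"dy":-0.025,"dz":-0.06,"twist":0,"grip":-1},{"dx":0.015,"dy":-0.025,"dz":-0.06,"twist":0,"grip":-1}]'
python3 - <<'E'
from h import *
s=arm.get_state();print(s["eef_pos"],s["force"])
for n in("top","side"):
    im=arm.grab_frame(n);cv2.imwrite(f"pics/{n}1.png",im[:,:,::-1])
cv2.imwrite("pics/v1.png",cv2.resize(cv2.imread("pics/side1.png")[130:400,180:480],None,fx=2,fy=2))
E
```

```text
t: 3.53
eef_pos: [0.4746, 0.0389, 0.1535]
ee_rot: [-3.14, -0.003, 0.005]
force: [0.4, 0.8, -0.7]
width: 0.0358
gripper_force: 20.0
t: 3.95
eef_pos: [0.565, -0.109, 0.1502]
ee_rot: [-3.141, 0.0, 0.002]
force: [0.8, 0.6, -1.6]
width: 0.0357
gripper_force: 20.0
t: 4.37
eef_pos: [0.5759, -0.1324, 0.0858]
ee_rot: [-3.141, 0.008, 0.0]
force: [-0.2, -0.2, -1.8]
width: 0.0357
gripper_force: 20.0
[ 0.57587825 -0.13241597  0.08584188] [-0.19699299 -0.17709568 -1.82882074]
```

View pics/v1.png

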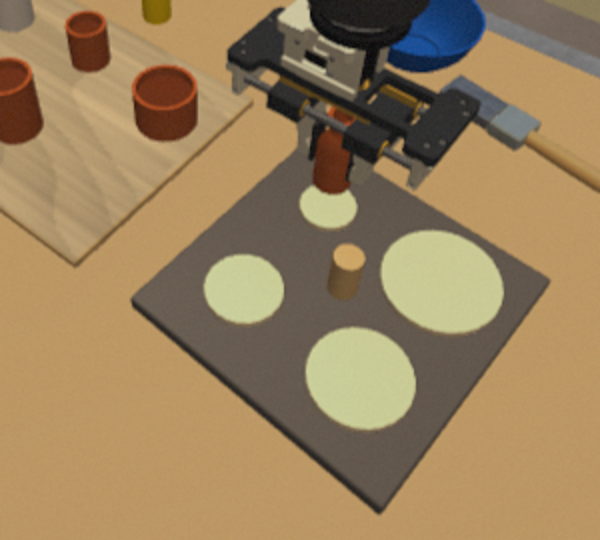

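The vase is upright in the grip just above biscuit xs, at (330,205) in the crop. I'll lower it slowly.

```bash
python3 -m crank '[{"dx":0,"dy":0,"dz":-0.012,"twist":0,"grip":-1},{"dx":0,"dy":0,"dz":-0.024,"twist":0,"grip":-1},{"dx":0,"dy":0,"dz":-0.032,"twist":0,"grip":-1},{"dx":0,"dy":0,"dz":-0.037,"twist":0,"grip":-1},{"dx":0,"dy":0,"dz":-0.037,"twist":0,"grip":-1}]'
python3 -m crank '[{"dx":0,"dy":0,"dz":0,"twist":0,"grip":-1},{"dx":0,"dy":0,"dz":0,"twist":0,"grip":-1},{"dx":0,"dy":0,"dz":0,"twist":0,"grip":-1},{"dx":0,"dy":0,"dz":0,"twist":0,"grip":-1},{"dx":0,"dy":0,"dz":0,"twist":0,"grip":-1}]'
```

```text
t: 4.88
eef_pos: [0.5791, -0.132, 0.0535]
ee_rot: [3.142, 0.0, 0.002]
force: [0.3, 0.0, -1.6]
width: 0.0358
gripper_force: 20.0
t: 5.3
eef_pos: [0.5793, -0.1321, 0.054]
ee_rot: [-3.142, -0.001, 0.002]
force: [-0.1, -0.7, -1.0]
width: 0.0356
gripper_force: 20.0
```

```bash
python3 -m crank '[{"dx":0,"dy":0,"dz":-0.001,"twist":0,"grip":-1},{"dx":0,"dy":0,"dz":-0.002,"twist":0,"grip":-1},{"dx":0,"dy":0,"dz":-0.003,"twist":0,"grip":-1},{"dx":0,"dy":0,"dz":-0.004,"twist":0,"grip":-1},{"dx":0,"dy":0,"dz":-0.0045,"twist":0,"grip":-1}]'
python3 -m crank '[{"dx":0,"dy":0,"dz":0,"twist":0,"grip":-1},{"dx":0,"dy":0,"dz":0,"twist":0,"grip":-1},{"dx":0,"dy":0,"dz":0,"twist":0,"grip":-1},{"dx":0,"dy":0,"dz":0,"twist":0,"grip":-1},{"dx":0,"dy":0,"dz":0,"twist":0,"grip":-1}]'
```

```text
t: 5.72
eef_pos: [0.5792, -0.1322, 0.0497]
ee_rot: [3.141, -0.0, 0.002]
force: [-4.8, 2.5, 10.7]
width: 0.0356
gripper_force: 20.0
t: 6.13
eef_pos: [0.5791, -0.1322, 0.0497]
ee_rot: [3.141, -0.0, 0.002]
force: [-2.7, 0.6, 6.1]
width: 0.0355
gripper_force: 20.0
```

```bash
python3 -m crank '[{"dx":0,"dy":0,"dz":0,"twist":0,"grip":0.4},{"dx":0,"dy":0,"dz":0,"twist":0,"grip":0.4},{"dx":0,"dy":0,"dz":0,"twist":0,"grip":0.4},{"dx":0,"dy":0,"dz":0,"twist":0,"grip":0.4},{"dx":0,"dy":0,"dz":0,"twist":0,"grip":0.4}]'
python3 -m crank '[{"dx":0,"dy":0,"dz":0.02,"twist":0,"grip":0.4},{"dx":0,"dy":0,"dz":0.05,"twist":0,"grip":0.4},{"dx":0,"dy":0,"dz":0.085,"twist":0,"grip":1},{"dx":0,"dy":0,"dz":0.12,"twist":0,"grip":1},{"dx":0,"dy":0.02,"dz":0.15,"twist":0,"grip":1}]'
python3 -m crank '[{"dx":-0.005,"dy":0.036,"dz":0,"twist":0,"grip":1},{"dx":-0.01,"dy":0.072,"dz":0,"twist":0,"grip":1},{"dx":-0.015,"dy":0.108,"dz":0,"twist":0,"grip":1},{"dx":-0.02,"dy":0.144,"dz":0,"twist":0,"grip":1},{"dx":-0.025,"dy":0.18,"dz":0,"twist":0,"grip":1}]'
python3 -m crank '[{"dx":-0.01,"dy":0.036,"dz":0,"twist":0,"grip":1},{"dx":-0.02,"dy":0.072,"dz":0,"twist":0,"grip":1},{"dx":-0.03,"dy":0.105,"dz":0,"twist":0,"grip":1},{"dx":-0.035,"dy":0.136,"dz":0,"twist":0,"grip":1},{"dx":-0.035,"dy":0.136,"dz":0,"twist":0,"grip":1}]'
cat > look.py <<'E'
import sys
from h import *
s=arm.get_state();im=arm.grab_frame("wrist");cv2.imwrite(f"pics/{sys.argv[1]}.png",im[:,:,::-1])
c,T=cam("wrist",s);print(s["eef_pos"].round(4),s["ee_rot"].round(4),s["t"])
for k in ("red","pale"):
  for b in blobs(im,k,400):
    u,v=cen(b);print(k,round(u),round(v),cv2.contourArea(b),{z:ray(c,T,u,v,z)[:2].round(4).tolist() for z in ((.026,) if k=="pale" else (.037,.04,.05))})
E
python3 look.py w3
```

```text
t: 6.55
eef_pos: [0.5791, -0.1321, 0.0489]
ee_rot: [3.142, 0.0, 0.002]
force: [0.6, -0.5, -0.2]
width: 0.0603
gripper_force: 0.0
t: 6.97
eef_pos: [0.5792, -0.1139, 0.2013]
ee_rot: [3.141, -0.001, 0.0]
force: [0.5, 1.0, 0.8]
width: 0.0762
gripper_force: 0.0
t: 7.38
eef_pos: [0.5536, 0.0694, 0.1993]
ee_rot: [-3.141, -0.0, 0.002]
force: [1.4, -0.4, -0.8]
width: 0.0876
gripper_force: 0.0
t: 7.8
eef_pos: [0.5186, 0.2083, 0.1991]
ee_rot: [-3.141, -0.001, 0.006]
force: [0.8, -0.4, -0.7]
width: 0.0874
gripper_force: 0.0
[0.5186 0.2083 0.1991] [-3.1406e+00 -8.0000e-04  5.6000e-03] 7.8
red 294 237 2489.5 {0.037: [0.4692, 0.1904], 0.04: [0.4703, 0.1906], 0.05: [0.474, 0.1912]}
red 416 135 4499.5 {0.037: [0.5799, 0.0689], 0.04: [0.58, 0.0702], 0.05: [0.5802, 0.0746]}
red 284 114 1507.0 {0.037: [0.5995, 0.2034], 0.04: [0.5994, 0.2034], 0.05: [0.599, 0.2036]}
pale 79 409 2338.5 {0.026: [0.2193, 0.4747]}
```

```bash
python3 -m crank '[{"dx":0.03,"dy":0,"dz":0,"twist":0,"grip":1},{"dx":0.06,"dy":0,"dz":0,"twist":0,"grip":1},{"dx":0.079,"dy":0,"dz":-0.02,"twist":0,"grip":1},{"dx":0.079,"dy":0,"dz":-0.05,"twist":0,"grip":1},{"dx":0.079,"dy":0,"dz":-0.075,"twist":0,"grip":1}]'
python3 -m crank '[{"dx":0,"dy":0,"dz":-0.025,"twist":0,"grip":1},{"dx":0,"dy":0,"dz":-0.05,"twist":0,"grip":1},{"dx":0,"dy":0,"dz":-0.075,"twist":0,"grip":1},{"dx":0,"dy":0,"dz":-0.09,"twist":0,"grip":1},{"dx":0,"dy":0,"dz":-0.09,"twist":0,"grip":1}]'
python3 -m crank '[{"dx":0,"dy":0,"dz":0,"twist":0,"grip":-1},{"dx":0,"dy":0,"dz":0,"twist":0,"grip":-1},{"dx":0,"dy":0,"dz":0,"twist":0,"grip":-1},{"dx":0,"dy":0,"dz":0,"twist":0,"grip":-1},{"dx":0,"dy":0,"dz":0,"twist":0,"grip":-1}]'
python3 -m crank '[{"dx":0,"dy":0,"dz":0,"twist":0,"grip":-1},{"dx":0,"dy":0,"dz":0,"twist":0,"grip":-1},{"dx":0,"dy":0,"dz":0,"twist":0,"grip":-1},{"dx":0,"dy":0,"dz":0,"twist":0,"grip":-1},{"dx":0,"dy":0,"dz":0,"twist":0,"grip":-1}]'
```

```text
t: 8.27
eef_pos: [0.5991, 0.2027, 0.1223]
ee_rot: [-3.141, 0.0, -0.0]
force: [-0.3, -0.5, -0.7]
width: 0.0877
gripper_force: 0.0
t: 8.68
eef_pos: [0.596, 0.2015, 0.0301]
ee_rot: [3.138, 0.006, 0.0]
force: [-0.4, -1.0, -0.9]
width: 0.0876
gripper_force: 0.0
t: 9.1
eef_pos: [0.5987, 0.2042, 0.0353]
ee_rot: [-3.14, -0.002, 0.002]
force: [-0.5, 1.2, -0.0]
width: 0.0596
gripper_force: 0.0
t: 9.52
eef_pos: [0.5983, 0.204, 0.0345]
ee_rot: [-3.141, -0.0, 0.002]
force: [-0.9, -0.3, 4.4]
width: 0.046
gripper_force: 20.0
```

```bash
python3 -m crank '[{"dx":0,"dy":0,"dz":0.01,"twist":0,"grip":-1},{"dx":0,"dy":0,"dz":0.035,"twist":0,"grip":-1},{"dx":0,"dy":0,"dz":0.065,"twist":0,"grip":-1},{"dx":-0.004,"dy":-0.01,"dz":0.09,"twist":0,"grip":-1},{"dx":-0.015,"dy":-0.035,"dz":0.105,"twist":0,"grip":-1}]'
python3 -m crank '[{"dx":-0.014,"dy":-0.032,"dz":0,"twist":0,"grip":-1},{"dx":-0.028,"dy":-0.065,"dz":0,"twist":0,"grip":-1},{"dx":-0.042,"dy":-0.097,"dz":0,"twist":0,"grip":-1},{"dx":-0.056,"dy":-0.13,"dz":0,"twist":0,"grip":-1},{"dx":-0.07,"dy":-0.162,"dz":0,"twist":0,"grip":-1}]'
python3 -m crank '[{"dx":-0.014,"dy":-0.032,"dz":0,"twist":0,"grip":-1},{"dx":-0.028,"dy":-0.065,"dz":0,"twist":0,"grip":-1},{"dx":-0.042,"dy":-0.095,"dz":0,"twist":0,"grip":-1},{"dx":-0.053,"dy":-0.12,"dz":-0.01,"twist":0,"grip":-1},{"dx":-0.058,"dy":-0.131,"dz":-0.03,"twist":0,"grip":-1}]'
python3 -m crank '[{"dx":0,"dy":0,"dz":-0.02,"twist":0,"grip":-1},{"dx":0,"dy":0,"dz":-0.04,"twist":0,"grip":-1},{"dx":0,"dy":0,"dz":-0.052,"twist":0,"grip":-1},{"dx":0,"dy":0,"dz":-0.057,"twist":0,"grip":-1},{"dx":0,"dy":0,"dz":-0.057,"twist":0,"grip":-1}]'
python3 -m crank '[{"dx":0,"dy":0,"dz":0,"twist":0,"grip":-1},{"dx":0,"dy":0,"dz":0,"twist":0,"grip":-1},{"dx":0,"dy":0,"dz":0,"twist":0,"grip":-1},{"dx":0,"dy":0,"dz":0,"twist":0,"grip":-1},{"dx":0,"dy":0,"dz":0,"twist":0,"grip":-1}]'
```

```text
t: 9.93
eef_pos: [0.5854, 0.171, 0.1422]
ee_rot: [-3.14, -0.004, 0.004]
force: [1.3, -0.2, -1.1]
width: 0.0457
gripper_force: 20.0
t: 10.35
eef_pos: [0.512, 0.0054, 0.1394]
ee_rot: [-3.141, -0.0, 0.002]
force: [0.5, -1.0, -0.0]
width: 0.0455
gripper_force: 20.0
t: 10.77
eef_pos: [0.4549, -0.1263, 0.111]
ee_rot: [-3.141, -0.004, 0.001]
force: [0.9, 0.2, -2.0]
width: 0.0457
gripper_force: 20.0
t: 11.18
eef_pos: [0.4543, -0.1243, 0.0513]
ee_rot: [3.141, 0.002, 0.002]
force: [-0.1, -0.9, -1.1]
width: 0.0461
gripper_force: 20.0
t: 11.6
eef_pos: [0.4555, -0.1241, 0.0526]
ee_rot: [-3.141, -0.001, 0.002]
force: [0.5, -0.1, -1.4]
width: 0.0455
gripper_force: 20.0
```

```bash
python3 -m crank '[{"dx":0,"dy":0,"dz":-0.001,"twist":0,"grip":-1},{"dx":0,"dy":0,"dz":-0.002,"twist":0,"grip":-1},{"dx":0,"dy":0,"dz":-0.003,"twist":0,"grip":-1},{"dx":0,"dy":0,"dz":-0.004,"twist":0,"grip":-1},{"dx":0,"dy":0,"dz":-0.0045,"twist":0,"grip":-1}]'
python3 -m crank '[{"dx":0,"dy":0,"dz":0,"twist":0,"grip":-1},{"dx":0,"dy":0,"dz":0,"twist":0,"grip":-1},{"dx":0,"dy":0,"dz":0,"twist":0,"grip":0.6},{"dx":0,"dy":0,"dz":0,"twist":0,"grip":0.6},{"dx":0,"dy":0,"dz":0,"twist":0,"grip":0.6}]'
python3 -m crank '[{"dx":0,"dy":0,"dz":0,"twist":0,"grip":0.6},{"dx":0,"dy":0,"dz":0,"twist":0,"grip":0.6},{"dx":0,"dy":0,"dz":0.03,"twist":0,"grip":0.6},{"dx":0,"dy":0,"dz":0.065,"twist":0,"grip":0.6},{"dx":0,"dy":0,"dz":0.1,"twist":0,"grip":1}]'
python3 -m crank '[{"dx":0,"dy":0.02,"dz":0.02,"twist":0,"grip":1},{"dx":-0.005,"dy":0.056,"dz":0.04,"twist":0,"grip":1},{"dx":-0.01,"dy":0.092,"dz":0.05,"twist":0,"grip":1},{"dx":-0.015,"dy":0.13,"dz":0.05,"twist":0,"grip":1},{"dx":-0.02,"dy":0.165,"dz":0.05,"twist":0,"grip":1}]'
python3 -m crank '[{"dx":-0.01,"dy":0.036,"dz":0,"twist":0,"grip":1},{"dx":-0.015,"dy":0.072,"dz":0,"twist":0,"grip":1},{"dx":-0.02,"dy":0.11,"dz":0,"twist":0,"grip":1},{"dx":-0.025,"dy":0.14,"dz":0,"twist":0,"grip":1},{"dx":-0.025,"dy":0.154,"dz":0,"twist":0,"grip":1}]'
python3 look.py w4
```

```text
t: 12.02
eef_pos: [0.4552, -0.1242, 0.0484]
ee_rot: [3.141, 0.0, 0.002]
force: [-6.8, 3.7, 20.9]
width: 0.0456
gripper_force: 20.0
t: 12.43
eef_pos: [0.4552, -0.1242, 0.0475]
ee_rot: [3.142, -0.0, 0.002]
force: [0.3, -0.4, 0.4]
width: 0.0605
gripper_force: 0.0
t: 12.85
eef_pos: [0.4543, -0.1243, 0.1482]
ee_rot: [3.141, 0.003, 0.002]
force: [1.5, 0.7, -0.6]
width: 0.0731
gripper_force: 0.0
t: 13.27
eef_pos: [0.435, 0.0426, 0.1986]
ee_rot: [-3.14, -0.002, 0.001]
force: [-0.6, 1.0, -0.5]
width: 0.0875
gripper_force: 0.0
t: 13.68
eef_pos: [0.4095, 0.1979, 0.1977]
ee_rot: [-3.141, -0.0, 0.004]
force: [0.7, 0.9, -0.3]
width: 0.0876
gripper_force: 0.0
[0.4095 0.1979 0.1977] [-3.1409e+00 -5.0000e-04  4.2000e-03] 13.6833
red 286 133 2992.0 {0.037: [0.4721, 0.19], 0.04: [0.4721, 0.19], 0.05: [0.4723, 0.1903]}
red 415 24 3996.0 {0.037: [0.5704, 0.0721], 0.04: [0.5695, 0.0733], 0.05: [0.5666, 0.0773]}
pale 79 409 2333.0 {0.026: [0.1121, 0.4632]}
```

View pics/w4.png

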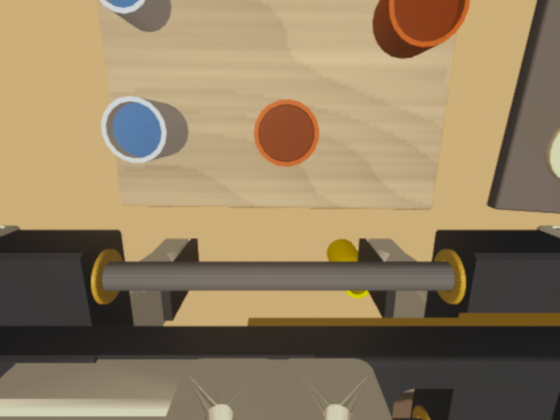

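The tumbler is at (286,133) and the white tumbler at (134,130), well clear. I'll grasp the tumbler.

```bash
python3 -m crank '[{"dx":0.03,"dy":-0.001,"dz":0,"twist":0,"grip":1},{"dx":0.06,"dy":-0.002,"dz":0,"twist":0,"grip":1},{"dx":0.062,"dy":-0.002,"dz":-0.02,"twist":0,"grip":1},{"dx":0.062,"dy":-0.002,"dz":-0.05,"twist":0,"grip":1},{"dx":0.062,"dy":-0.002,"dz":-0.075,"twist":0,"grip":1}]'
python3 -m crank '[{"dx":0,"dy":0,"dz":-0.025,"twist":0,"grip":1},{"dx":0,"dy":0,"dz":-0.05,"twist":0,"grip":1},{"dx":0,"dy":0,"dz":-0.073,"twist":0,"grip":1},{"dx":0,"dy":0,"dz":-0.084,"twist":0,"grip":1},{"dx":0,"dy":0,"dz":-0.084,"twist":0,"grip":1}]'
python3 -m crank '[{"dx":0,"dy":0,"dz":0,"twist":0,"grip":-1},{"dx":0,"dy":0,"dz":0,"twist":0,"grip":-1},{"dx":0,"dy":0,"dz":0,"twist":0,"grip":-1},{"dx":0,"dy":0,"dz":0,"twist":0,"grip":-1},{"dx":0,"dy":0,"dz":0,"twist":0,"grip":-1}]'
python3 -m crank '[{"dx":0,"dy":0,"dz":0,"twist":0,"grip":-1},{"dx":0,"dy":0,"dz":0,"twist":0,"grip":-1},{"dx":0,"dy":0,"dz":0,"twist":0,"grip":-1},{"dx":0,"dy":0,"dz":0,"twist":0,"grip":-1},{"dx":0,"dy":0,"dz":0,"twist":0,"grip":-1}]'
```

```text
t: 14.15
eef_pos: [0.4725, 0.1922, 0.1211]
ee_rot: [-3.142, 0.0, 0.001]
force: [-0.7, -0.1, -0.9]
width: 0.0873
gripper_force: 0.0
t: 14.57
eef_pos: [0.4706, 0.191, 0.0357]
ee_rot: [3.138, 0.004, 0.001]
force: [-1.3, -1.0, -0.7]
width: 0.0879
gripper_force: 0.0
t: 14.98
eef_pos: [0.4725, 0.1932, 0.0394]
ee_rot: [-3.14, -0.001, 0.002]
force: [-0.6, 0.2, 0.5]
width: 0.0599
gripper_force: 0.0
t: 15.4
eef_pos: [0.4724, 0.193, 0.0393]
ee_rot: [-3.141, -0.001, 0.002]
force: [-2.1, -1.1, 6.3]
width: 0.0558
gripper_force: 20.0
```

```bash
python3 -m crank '[{"dx":0,"dy":0,"dz":0.01,"twist":0,"grip":-1},{"dx":0,"dy":0,"dz":0.035,"twist":0,"grip":-1},{"dx":0,"dy":0,"dz":0.07,"twist":0,"grip":-1},{"dx":0,"dy":0,"dz":0.105,"twist":0,"grip":-1},{"dx":0,"dy":-0.02,"dz":0.13,"twist":0,"grip":-1}]'
python3 -m crank '[{"dx":-0.002,"dy":-0.036,"dz":0,"twist":0,"grip":-1},{"dx":-0.004,"dy":-0.074,"dz":0,"twist":0,"grip":-1},{"dx":-0.008,"dy":-0.112,"dz":0,"twist":0,"grip":-1},{"dx":-0.012,"dy":-0.15,"dz":0,"twist":0,"grip":-1},{"dx":-0.016,"dy":-0.19,"dz":0,"twist":0,"grip":-1}]'
python3 -m crank '[{"dx":-0.002,"dy":-0.038,"dz":0,"twist":0,"grip":-1},{"dx":-0.004,"dy":-0.076,"dz":0,"twist":0,"grip":-1},{"dx":-0.006,"dy":-0.114,"dz":0,"twist":0,"grip":-1},{"dx":-0.008,"dy":-0.152,"dz":0,"twist":0,"grip":-1},{"dx":-0.01,"dy":-0.19,"dz":0,"twist":0,"grip":-1}]'
python3 -m crank '[{"dx":0,"dy":-0.025,"dz":0,"twist":0,"grip":-1},{"dx":0,"dy":-0.0425,"dz":0,"twist":0,"grip":-1},{"dx":0,"dy":-0.0425,"dz":-0.02,"twist":0,"grip":-1},{"dx":0,"dy":-0.0425,"dz":-0.05,"twist":0,"grip":-1},{"dx":0,"dy":-0.0425,"dz":-0.075,"twist":0,"grip":-1}]'
python3 -m crank '[{"dx":0,"dy":0,"dz":-0.02,"twist":0,"grip":-1},{"dx":0,"dy":0,"dz":-0.032,"twist":0,"grip":-1},{"dx":0,"dy":0,"dz":-0.037,"twist":0,"grip":-1},{"dx":0,"dy":0,"dz":-0.037,"twist":0,"grip":-1},{"dx":0,"dy":0,"dz":-0.037,"twist":0,"grip":-1}]'
python3 -m crank '[{"dx":0,"dy":0,"dz":0,"twist":0,"grip":-1},{"dx":0,"dy":0,"dz":0,"twist":0,"grip":-1},{"dx":0,"dy":0,"dz":0,"twist":0,"grip":-1},{"dx":0,"dy":0,"dz":0,"twist":0,"grip":-1},{"dx":0,"dy":0,"dz":0,"twist":0,"grip":-1}]'
```

```text
t: 15.82
eef_pos: [0.4734, 0.175, 0.1722]
ee_rot: [-3.14, -0.003, 0.004]
force: [0.3, 0.8, -1.5]
width: 0.0559
gripper_force: 20.0
t: 16.23
eef_pos: [0.4554, -0.0185, 0.1693]
ee_rot: [-3.141, -0.001, 0.003]
force: [0.6, -0.9, -1.8]
width: 0.0556
gripper_force: 20.0
t: 16.65
eef_pos: [0.4454, -0.2089, 0.1693]
ee_rot: [-3.141, -0.001, 0.002]
force: [0.9, -0.2, -1.0]
width: 0.0556
gripper_force: 20.0
t: 17.07
eef_pos: [0.4458, -0.2501, 0.0931]
ee_rot: [-3.141, -0.001, 0.0]
force: [0.2, 0.3, -2.3]
width: 0.0556
gripper_force: 20.0
t: 17.48
eef_pos: [0.4465, -0.2497, 0.0572]
ee_rot: [3.141, -0.0, 0.002]
force: [-0.9, -0.1, -0.9]
width: 0.0555
gripper_force: 20.0
t: 17.9
eef_pos: [0.4463, -0.2496, 0.057]
ee_rot: [3.141, -0.001, 0.002]
force: [-0.2, -1.2, -1.5]
width: 0.0552
gripper_force: 20.0
```

```bash
python3 -m crank '[{"dx":0,"dy":0,"dz":-0.001,"twist":0,"grip":-1},{"dx":0,"dy":0,"dz":-0.002,"twist":0,"grip":-1},{"dx":0,"dy":0,"dz":-0.003,"twist":0,"grip":-1},{"dx":0,"dy":0,"dz":-0.004,"twist":0,"grip":-1},{"dx":0,"dy":0,"dz":-0.004,"twist":0,"grip":-1}]'
python3 -m crank '[{"dx":0,"dy":0,"dz":0,"twist":0,"grip":-1},{"dx":0,"dy":0,"dz":0,"twist":0,"grip":-1},{"dx":0,"dy":0,"dz":0,"twist":0,"grip":0.8},{"dx":0,"dy":0,"dz":0,"twist":0,"grip":0.8},{"dx":0,"dy":0,"dz":0,"twist":0,"grip":0.8}]'
python3 -m crank '[{"dx":0,"dy":0,"dz":0,"twist":0,"grip":0.8},{"dx":0,"dy":0,"dz":0,"twist":0,"grip":0.8},{"dx":0,"dy":0,"dz":0.03,"twist":0,"grip":0.8},{"dx":0,"dy":0,"dz":0.065,"twist":0,"grip":0.8},{"dx":0,"dy":0,"dz":0.1,"twist":0,"grip":1}]'
python3 -c "
from station import arm;s=arm.get_state();print(s['q'],s['force'])"
```

```text
t: 18.32
eef_pos: [0.4461, -0.2497, 0.0533]
ee_rot: [3.141, 0.0, 0.002]
force: [-3.8, 2.6, 8.4]
width: 0.0558
gripper_force: 20.0
t: 18.73
eef_pos: [0.4462, -0.2497, 0.0525]
ee_rot: [3.142, -0.0, 0.002]
force: [1.0, 0.1, -0.2]
width: 0.0706
gripper_force: 0.0
t: 19.15
eef_pos: [0.4453, -0.2496, 0.1531]
ee_rot: [-3.141, 0.002, 0.002]
force: [1.5, -1.2, 0.2]
width: 0.0817
gripper_force: 0.0
[-1.25613129e-01  1.53024428e-01 -4.48157110e-01  5.25486765e-05
 -9.72104305e-01  1.69831043e+00] [ 1.45789234 -1.1660856   0.20118534]
```

```bash
python3 -m crank '[{"dx":0,"dy":0.01,"dz":0.015,"twist":-7,"grip":1},{"dx":0.012,"dy":0.035,"dz":0.03,"twist":-14,"grip":1},{"dx":0.024,"dy":0.063,"dz":0.03,"twist":-21,"grip":1},{"dx":0.036,"dy":0.09,"dz":0.03,"twist":-28,"grip":1},{"dx":0.05,"dy":0.12,"dz":0.03,"twist":-35,"grip":1}]'
python3 -m crank '[{"dx":0.012,"dy":0.028,"dz":0,"twist":-7,"grip":1},{"dx":0.024,"dy":0.056,"dz":0,"twist":-14,"grip":1},{"dx":0.036,"dy":0.085,"dz":0,"twist":-21,"grip":1},{"dx":0.048,"dy":0.115,"dz":0,"twist":-28,"grip":1},{"dx":0.06,"dy":0.145,"dz":0,"twist":-35,"grip":1}]'
python3 -m crank '[{"dx":0.012,"dy":0.02,"dz":0,"twist":-7,"grip":1},{"dx":0.024,"dy":0.04,"dz":0,"twist":-14,"grip":1},{"dx":0.024,"dy":0.056,"dz":0,"twist":-20,"grip":1},{"dx":0.024,"dy":0.056,"dz":0,"twist":-20,"grip":1},{"dx":0.024,"dy":0.056,"dz":0,"twist":-20,"grip":1}]'
python3 look.py w5; python3 - <<'E'
from h import *
c,T=cam("top");im=arm.grab_frame("top");cv2.imwrite("pics/top2.png",im[:,:,::-1])
a=im[130:300,200:430,::-1];cv2.imwrite("pics/v2.png",cv2.resize(a,None,fx=3,fy=3,interpolation=3))
E
```

```text
t: 19.57
eef_pos: [0.4963, -0.1287, 0.1831]
ee_rot: [-3.141, -0.001, -0.616]
force: [0.5, -0.3, -0.8]
width: 0.0878
gripper_force: 0.0
t: 19.98
eef_pos: [0.5564, 0.0169, 0.1825]
ee_rot: [3.142, 0.0, -1.226]
force: [-0.4, 0.2, -0.3]
width: 0.0877
gripper_force: 0.0
t: 20.4
eef_pos: [0.5799, 0.072, 0.1821]
ee_rot: [3.141, -0.0, -1.566]
force: [-0.6, 0.2, -0.4]
width: 0.0878
gripper_force: 0.0
[0.5799 0.072  0.1821] [ 3.1407e+00 -4.0000e-04 -1.5658e+00] 20.4
red 279 198 3720.0 {0.037: [0.5791, 0.0741], 0.04: [0.5791, 0.0734], 0.05: [0.5792, 0.0711]}
pale 85 412 1296.5 {0.026: [0.8248, 0.3574]}
pale 417 9 1055.5 {0.026: [0.4556, -0.0993]}
```

View pics/v2.png

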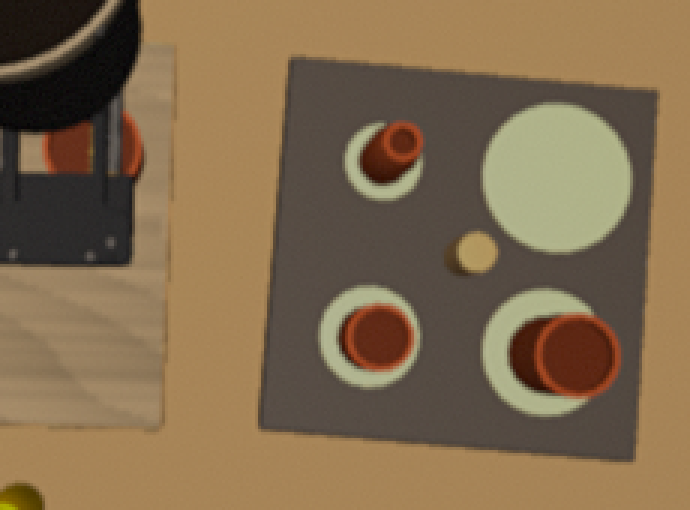

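View pics/w5.png

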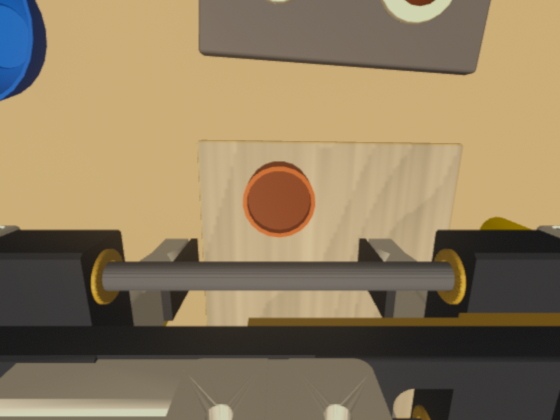

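The top crop shows vase (385,155), cup (375,335) and tumbler (555,355) standing centred on their biscuits. The wrist view shows the planter centred between the fingers at (279,200). I'll grasp it.

```bash
python3 -m crank '[{"dx":-0.001,"dy":0.001,"dz":-0.025,"twist":0,"grip":1},{"dx":-0.001,"dy":0.001,"dz":-0.055,"twist":0,"grip":1},{"dx":-0.001,"dy":0.001,"dz":-0.085,"twist":0,"grip":1},{"dx":-0.001,"dy":0.001,"dz":-0.1,"twist":0,"grip":1},{"dx":-0.001,"dy":0.001,"dz":-0.11,"twist":0,"grip":1}]'
python3 -m crank '[{"dx":0,"dy":0,"dz":-0.012,"twist":0,"grip":1},{"dx":0,"dy":0,"dz":-0.024,"twist":0,"grip":1},{"dx":0,"dy":0,"dz":-0.034,"twist":0,"grip":1},{"dx":0,"dy":0,"dz":-0.042,"twist":0,"grip":1},{"dx":0,"dy":0,"dz":-0.042,"twist":0,"grip":1}]'
python3 -m crank '[{"dx":0,"dy":0,"dz":0,"twist":0,"grip":-1},{"dx":0,"dy":0,"dz":0,"twist":0,"grip":-1},{"dx":0,"dy":0,"dz":0,"twist":0,"grip":-1},{"dx":0,"dy":0,"dz":0,"twist":0,"grip":-1},{"dx":0,"dy":0,"dz":0,"twist":0,"grip":-1}]'
python3 -m crank '[{"dx":0,"dy":0,"dz":0,"twist":0,"grip":-1},{"dx":0,"dy":0,"dz":0,"twist":0,"grip":-1},{"dx":0,"dy":0,"dz":0,"twist":0,"grip":-1},{"dx":0,"dy":0,"dz":0,"twist":0,"grip":-1},{"dx":0,"dy":0,"dz":0,"twist":0,"grip":-1}]'
```

```text
t: 20.92
eef_pos: [0.5777, 0.0708, 0.0705]
ee_rot: [3.139, -0.001, -1.569]
force: [-0.7, -0.1, -0.0]
width: 0.0876
gripper_force: 0.0
t: 21.33
eef_pos: [0.5784, 0.0717, 0.0293]
ee_rot: [3.14, -0.001, -1.569]
force: [-0.8, 0.3, -0.5]
width: 0.0873
gripper_force: 0.0
t: 21.75
eef_pos: [0.5796, 0.0726, 0.0313]
ee_rot: [-3.14, 0.0, -1.569]
force: [-1.4, 0.4, 3.3]
width: 0.0678
gripper_force: 20.0
t: 22.17
eef_pos: [0.5795, 0.0726, 0.0313]
ee_rot: [-3.141, 0.0, -1.569]
force: [-1.8, 1.5, 5.0]
width: 0.068
gripper_force: 20.0
```

```bash
python3 -m crank '[{"dx":0,"dy":0,"dz":0.01,"twist":0,"grip":-1},{"dx":0,"dy":0,"dz":0.04,"twist":0,"grip":-1},{"dx":0,"dy":0,"dz":0.075,"twist":0,"grip":-1},{"dx":0,"dy":0,"dz":0.11,"twist":0,"grip":-1},{"dx":0,"dy":-0.01,"dz":0.14,"twist":0,"grip":-1}]'
python3 -m crank '[{"dx":-0.001,"dy":-0.025,"dz":0,"twist":0,"grip":-1},{"dx":-0.002,"dy":-0.055,"dz":0,"twist":0,"grip":-1},{"dx":-0.003,"dy":-0.09,"dz":0,"twist":0,"grip":-1},{"dx":-0.004,"dy":-0.125,"dz":0,"twist":0,"grip":-1},{"dx":-0.005,"dy":-0.16,"dz":0,"twist":0,"grip":-1}]'
python3 -m crank '[{"dx":-0.001,"dy":-0.035,"dz":0,"twist":0,"grip":-1},{"dx":-0.002,"dy":-0.07,"dz":0,"twist":0,"grip":-1},{"dx":-0.003,"dy":-0.105,"dz":0,"twist":0,"grip":-1},{"dx":-0.004,"dy":-0.138,"dz":0,"twist":0,"grip":-1},{"dx":-0.004,"dy":-0.16,"dz":0,"twist":0,"grip":-1}]'
python3 -m crank '[{"dx":0,"dy":0,"dz":-0.005,"twist":0,"grip":-1},{"dx":0,"dy":0,"dz":-0.025,"twist":0,"grip":-1},{"dx":0,"dy":0,"dz":-0.05,"twist":0,"grip":-1},{"dx":0,"dy":0,"dz":-0.075,"twist":0,"grip":-1},{"dx":0,"dy":0,"dz":-0.095,"twist":0,"grip":-1}]'
python3 -m crank '[{"dx":0,"dy":0,"dz":-0.015,"twist":0,"grip":-1},{"dx":0,"dy":0,"dz":-0.023,"twist":0,"grip":-1},{"dx":0,"dy":0,"dz":-0.027,"twist":0,"grip":-1},{"dx":0,"dy":0,"dz":-0.027,"twist":0,"grip":-1},{"dx":0,"dy":0,"dz":-0.027,"twist":0,"grip":-1}]'
python3 -m crank '[{"dx":0,"dy":0,"dz":0,"twist":0,"grip":-1},{"dx":0,"dy":0,"dz":0,"twist":0,"grip":-1},{"dx":0,"dy":0,"dz":0,"twist":0,"grip":-1},{"dx":0,"dy":0,"dz":0,"twist":0,"grip":-1},{"dx":0,"dy":0,"dz":0,"twist":0,"grip":-1}]'
```

```text
t: 22.58
eef_pos: [0.5792, 0.0632, 0.1732]
ee_rot: [-3.141, 0.0, -1.568]
force: [0.6, 0.7, -2.5]
width: 0.0675
gripper_force: 20.0
t: 23.0
eef_pos: [0.5734, -0.0989, 0.171]
ee_rot: [3.141, 0.0, -1.568]
force: [1.9, 0.6, -1.9]
width: 0.0675
gripper_force: 20.0
t: 23.42
eef_pos: [0.5691, -0.2602, 0.1707]
ee_rot: [3.141, 0.0, -1.57]
force: [0.7, 0.7, -1.3]
width: 0.0673
gripper_force: 20.0
t: 23.83
eef_pos: [0.569, -0.2571, 0.074]
ee_rot: [3.14, 0.001, -1.57]
force: [-0.2, 0.7, -2.1]
width: 0.0676
gripper_force: 20.0
t: 24.25
eef_pos: [0.5707, -0.2576, 0.0494]
ee_rot: [-3.141, -0.0, -1.569]
force: [0.2, -0.1, -1.9]
width: 0.0676
gripper_force: 20.0
t: 24.67
eef_pos: [0.5703, -0.2577, 0.0489]
ee_rot: [-3.141, -0.0, -1.569]
force: [-0.5, -1.2, -2.2]
width: 0.0675
gripper_force: 20.0
```

```bash
python3 -m crank '[{"dx":0,"dy":0,"dz":-0.001,"twist":0,"grip":-1},{"dx":0,"dy":0,"dz":-0.002,"twist":0,"grip":-1},{"dx":0,"dy":0,"dz":-0.003,"twist":0,"grip":-1},{"dx":0,"dy":0,"dz":-0.0038,"twist":0,"grip":-1},{"dx":0,"dy":0,"dz":-0.0038,"twist":0,"grip":-1}]'
python3 -m crank '[{"dx":0,"dy":0,"dz":0,"twist":0,"grip":-1},{"dx":0,"dy":0,"dz":0,"twist":0,"grip":1},{"dx":0,"dy":0,"dz":0,"twist":0,"grip":1},{"dx":0,"dy":0,"dz":0,"twist":0,"grip":1},{"dx":0,"dy":0,"dz":0,"twist":0,"grip":1}]'
python3 -m crank '[{"dx":0,"dy":0,"dz":0,"twist":0,"grip":1},{"dx":0,"dy":0,"dz":0,"twist":0,"grip":1},{"dx":0,"dy":0,"dz":0.02,"twist":0,"grip":1},{"dx":0,"dy":0,"dz":0.05,"twist":0,"grip":1},{"dx":0,"dy":0,"dz":0.09,"twist":0,"grip":1}]'
python3 -m crank '[{"dx":0,"dy":0,"dz":0.035,"twist":0,"grip":1},{"dx":0,"dy":0,"dz":0.07,"twist":0,"grip":1},{"dx":0,"dy":0.035,"dz":0.08,"twist":0,"grip":1},{"dx":0,"dy":0.07,"dz":0.08,"twist":0,"grip":1},{"dx":0,"dy":0.1,"dz":0.08,"twist":0,"grip":1}]'
python3 -m crank '[{"dx":0,"dy":0.035,"dz":0,"twist":0,"grip":1},{"dx":0,"dy":0.07,"dz":0,"twist":0,"grip":1},{"dx":0,"dy":0.105,"dz":0,"twist":0,"grip":1},{"dx":0,"dy":0.14,"dz":0,"twist":0,"grip":1},{"dx":0,"dy":0.17,"dz":0,"twist":0,"grip":1}]'
python3 - <<'E'
from h import *
for n in("top","side"):
    im=arm.grab_frame(n);cv2.imwrite(f"pics/{n}3.png",im[:,:,::-1])
a=cv2.imread("pics/top3.png")[120:300,80:430];b=cv2.imread("pics/side3.png")[100:400,100:480]
a=cv2.resize(a,(560,288));b=cv2.resize(b,(380,300));o=np.zeros((590,560,3),np.uint8);o[:288]=a;o[288:588,:380]=b
cv2.imwrite("pics/v3.png",o)
for n in("top","side"):
  c,T=cam(n);im=cv2.imread(f"pics/{n}3.png")[:,:,::-1]
  for b in blobs(im,"red"):
    u,v=cen(b);print(n,round(u),round(v),{z:ray(c,T,u,v,z)[:2].round(4).tolist() for z in (.051,.0535,.0635)})
E
```

```text
t: 25.08
eef_pos: [0.5701, -0.2577, 0.0453]
ee_rot: [-3.142, -0.0, -1.569]
force: [-2.5, 1.0, 3.7]
width: 0.0678
gripper_force: 20.0
t: 25.5
eef_pos: [0.5702, -0.2577, 0.0446]
ee_rot: [-3.142, -0.0, -1.569]
force: [-0.1, -0.0, -0.4]
width: 0.0861
gripper_force: 0.0
t: 25.92
eef_pos: [0.5682, -0.2572, 0.1329]
ee_rot: [3.136, 0.001, -1.569]
force: [1.4, -0.1, -1.1]
width: 0.0876
gripper_force: 0.0
t: 26.33
eef_pos: [0.5704, -0.1565, 0.2161]
ee_rot: [-3.139, 0.0, -1.57]
force: [1.5, 0.9, -0.8]
width: 0.0877
gripper_force: 0.0
t: 26.75
eef_pos: [0.5699, 0.0145, 0.215]
ee_rot: [-3.141, 0.0, -1.568]
force: [0.4, 0.0, 0.1]
width: 0.0875
gripper_force: 0.0
top 388 248 {0.051: [0.4454, -0.2568], 0.0535: [0.4454, -0.2561], 0.0635: [0.4453, -0.2531]}
top 325 242 {0.051: [0.4542, -0.1256], 0.0535: [0.4541, -0.1253], 0.0635: [0.454, -0.1238]}
top 390 188 {0.051: [0.5701, -0.2603], 0.0535: [0.5698, -0.2596], 0.0635: [0.5683, -0.2566]}
top 330 180 {0.051: [0.5829, -0.1344], 0.0535: [0.5825, -0.134], 0.0635: [0.5809, -0.1325]}
side 363 306 {0.051: [0.4552, -0.2472], 0.0535: [0.4539, -0.2476], 0.0635: [0.4485, -0.2491]}
side 301 264 {0.051: [0.4574, -0.1222], 0.0535: [0.456, -0.1231], 0.0635: [0.4506, -0.1268]}
side 404 262 {0.051: [0.5715, -0.2582], 0.0535: [0.5697, -0.2585], 0.0635: [0.5623, -0.2598]}
side 346 218 {0.051: [0.5917, -0.1262], 0.0535: [0.5897, -0.1271], 0.0635: [0.582, -0.1307]}
side 10 53 {0.051: [0.5121, 1.0051], 0.0535: [0.5105, 0.9993], 0.0635: [0.5042, 0.9762]}
```

View pics/v3.png

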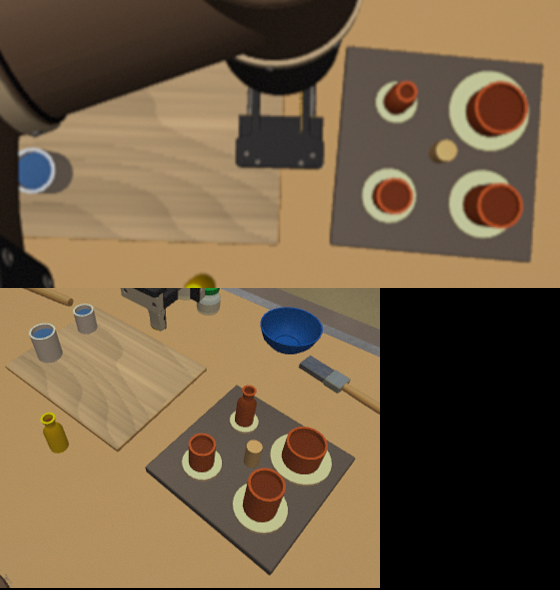

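All four pots stand upright within about 3 mm of centre (vase, cup, tumbler and planter). The white pots stand undisturbed at (45,340) and (85,318) in the side view. Handing in.

```bash
python3 -m crank '[{"dx":0,"dy":0,"dz":0,"twist":0,"grip":1},{"dx":0,"dy":0,"dz":0,"twist":0,"grip":1},{"dx":0,"dy":0,"dz":0,"twist":0,"grip":1},{"dx":0,"dy":0,"dz":0,"twist":0,"grip":1},{"dx":0,"dy":0,"dz":0,"twist":0,"grip":1}]' && python3 -c "
from station import arm;print(arm.job_done())"
```

```text
t: 27.27
eef_pos: [0.5701, 0.0114, 0.2147]
ee_rot: [3.141, -0.0, -1.57]
force: [-0.7, 0.1, 0.8]
width: 0.0877
gripper_force: 0.0
the job is handed in; nothing more can be done
None
```

I handed the job in at 27 s: all four terracotta pots stand upright, within about 3 mm of the centre of their matching biscuits, and the white pots were left where they stood; no verdict came back.

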